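# Slide the jig cover onto its locating pin and hold it pressed home

## Task

Pick up the loose jig cover by its handle bar and set it down level in the jig's channel, at the robot-side end, screw-head end pointing away from the robot, so that it rests on the raised pad and on top of the locating pin. Slide it along the channel away from the robot until the pin, now hidden beneath it, finds the pocket and the cover drops down on it; then press the cover fully down against the springs and finish while you are still holding it pressed down. Leave the other things on the bench alone.

Things in the scene. Friction and masses are not known exactly. Their poses are not given: they have to be found in the camera images.
- cover_grip (a point): Centre of the handle bar of the loose jig cover; axes are the cover's, z up. Cover: grey plastic plate 130 (x) x 60 (y) x 18 mm, 0.25 to 0.37 kg, flat on the bench. Black handle bar on its middle: 16 (x) x 50 (y) x 34 mm high, from 18 to 52 mm above the underside; this point is 35 mm above the underside, over the plate's centre. Two small steel screw heads mark the +x end.
- cover_pocket (a point): Centre of the mouth of the blind pocket in the cover's underside, unseen from above: 18 (x) x 22 (y) mm, 13 mm deep, 30 mm from the plate's centre towards the screw heads (+x).
- jig: Fixed aluminium assembly jig; origin at the centre of its underside on the bench, z up, x along its channel, away from the robot (within 0.35 rad). Base 220 (x) x 90 (y) mm. Two side rails, 200 mm long, 66 mm apart inside, tops 40 mm up, guide the cover along x with 3 mm play each side. Between them lies the sprung steel deck, top 24 mm up.
- pin_middle (a point): Middle of the range where the jig's locating pin can be: the pin's true place differs every time, up to 8 mm either way along the jig's x, and is not given. Steel pin 14 mm in diameter; its top, and this point, 32 mm above the bench. A raised dark pad, 66 (y) x 26 (x) mm, top also 32 mm up, moves with it (one insert): its edge is 97.5 mm from the pin axis, robot side.
- start_spot (a point): Set the cover down with the middle of its underside here (5 mm either way will do), x axes alike: it then rests level on pad and pin, 32 mm above the bench, wherever the pin is. Slid from here along +x of the jig by 8 to 28 mm (1 to 3 N) it drops 8 mm on to the deck by its own weight, if the fingers hold the bar only loosely; the pin then stops it from sliding on.
- deck (a joint): How far the deck between the jig's rails is pressed down, m: 0 up, 0.005 fully down on its stop. Its springs push up with 6 N at 0 and 14 N at 0.005 and carry the cover's weight without giving way; pressing the cover home takes about 11 N. Without a push the deck rises again.
- motor: Bystander: a dark gear motor standing upright, 42 mm in diameter, 74 mm high with its shaft; origin under its centre.
- tape_roll: Bystander: a black roll of tape lying flat, 90 mm in diameter, 25 mm high; origin under its centre.
- driver: Bystander: a screwdriver about 200 mm long lying between jig and cover; origin under it, x along it.
Mind the look-alikes: they are no part of the job. Of the things shaped like the part that bears cover_grip, the grey one is meant. Of the things that look like the jig, take the one that is farthest from the robot's base at the start.

How it is judged:
By the outcome, as a careful person would: the job done as asked, in the order asked, and still so for the second after the job is handed in, while the arm keeps its last pose, push and grip.
It also fails if it takes over 43 s, if anything falls off the work surface, if the arm or the gripper's body presses on something with over 40 N, if the wrist force passes 120 N, or if a joint passes its speed limit or range.

## Robot

A 7-joint arm with a two-finger parallel gripper is mounted at the origin on the work surface. World frame = base frame: x ahead of the robot, y to its left, z up, the work surface at z = 0. Lengths are in m, angles in rad, forces in N, time in s.
With the tool pointing down it reaches from about 0.425 to 0.925 m from the base axis. Payload 6.8 kg.
Tool frame: the origin (TCP) lies on the front face of the gripper's body, between the roots of the fingers; the fingertips stand 73 mm ahead of it and the grasp point (between the pads) lies 54 mm ahead of it; z points along the fingers, y is the line along which they close (so a half turn about z gives the same grasp; the last joint's range is limited). The gripper opens to 85 mm and grips with 20 to 120 N. Pads are 22 mm wide; open, the fingers measure 114 mm over their backs; the gripper's body (76 mm by 85 mm) begins 54 mm behind the grasp point. The pads swing forward as they close: fully open they stand 13 mm farther back than shut.
Start: joints at [1.146, 0.477, 0.022, 1.555, -0.011, 1.109, -0.083], TCP at [0.21, -0.641, 0.304] pointing down, gripper open.
Joint ranges: [-2.96, 2.96], [-0.34, 2.1], [-1.41, 1.46], [0.24, 2.44], [-1.37, 4.51], [0.17, 1.92], [-2.96, 2.96]. Speed limits (rad/s): [2.39, 2.39, 3.14, 3.14, 3.14, 3.14, 3.14].

## Interface

Orientations are given as a unit quaternion [w, x, y, z].
In Python, from station import bot, optics gives the robot as it stands.
- The arm moves only by the tool drive_tool, never from a script. Its argument "deltas" is a list of rows, each an object with "gripper": the closure in counts, from 0 (fully open) to 255 (shut); "offset": the shift along the tool's x, y, z in units of 1000 mm (1.0 is 1000 mm), a list of three; "angular": the turn, a rotation vector about the tool's x, y, z in units of 45 degrees (1.0 is 45 degrees), a list of three. In form: [{"gripper": gripper, "offset": [dx, dy, dz], "angular": [rx, ry, rz]}, ...]. A call has 1 to 5 rows; each row is the pose to reach, as a shift and turn from the pose commanded when the call began, along the tool's axes at that moment; what a row does not reach only later rows make up. A row lasts 1/10 s, in which the tool goes at most 50 mm and 8.59 degrees, less where a joint would pass 70% of its speed; a pose out of reach is approached as far as the arm can. A call with a number of a shift or a turn outside -1 to 1 is refused whole. A call with a gripper value outside its range is refused whole. The fingers move at their own pace and stop on an object; "grip_force" is the grip in N (left out, the last holds). Time passes only in rows, so rows that repeat a pose let the fingers close. It gives the time, the measured TCP pose, the force, the opening and the grip force at its end, in the units of the state.
- bot.get_obs(): the state, without advancing time (a new reading comes with each control period).
- optics.read_camera(name): name is "scene" or "side" or "wrist"; returns the picture (480x640x3 uint8, blue, green, red); there is no depth.
- optics.camera_model(name): a dict with "fx", "fy", "cx", "cy" (pixels), "dist" ([k1, k2, p1, p2, k3] as OpenCV has them; the pictures are not rectified), "cam_to_world" (4x4, takes a point from camera to world coordinates). Camera axes: x right, y up, looking along -z (the intrinsics and any distortion apply to the point x, -y, -z); pixel columns grow to the right and rows downward; lengths in m; the calibration is good to about 2 mm. A picture is of the moment at which its call begins: read the wrist's pose just before it. camera_model takes no time and is no camera call; for the wrist camera it gives the pose at the moment of the call.
- bot.hand_in(): hands the job in; it is judged then, once.
The state is a dict: "t": time; "q": joint angles; "joint_vel": joint speeds; "joint_torque": joint torques, N m; "eef_pos": TCP position; "tool_rot": TCP orientation; "contact_force": force on the tool from outside, world axes, zero at the start; "torque": the same for the moment, N m; "gripper_width": opening from 0.0 (shut) to 1.0 (fully open); "grasp_force": force on a finger pad.
Only numpy, scipy, OpenCV 4.12 (cv2) and the standard library are available. Lean on these libraries where they do the work, as an engineer would, in place of code of your own. Each camera call takes 0.05 s, during which the arm holds its last target. There are 200 camera calls.

## Working session

There is one attempt and no reset: what is moved stays moved. The work goes in short steps, Python scripts to look and compute and a tool call to move; the robot and the scene stay as the last step left them, time stands still between calls to the robot, and variables do not carry over. Pictures are saved under pics/ and viewed, at most 10 in all, crops included, and the job is handed in when it is done.

Besides the shell and the picture viewer there is one more tool, called by a JSON object that holds its "method" and its "body", one argument or row to a line. drive_tool: Moves the arm, as the interface text tells. Its arguments: {"type":"object","properties":{"deltas":{"type":"array"},"grip_force":{"type":"number"}},"required":["deltas"]}

```bash
mkdir -p pics; python3 - <<'E'
from station import bot, optics
import cv2, numpy as np
print(bot.get_obs())
for n in ["scene","side","wrist"]:
    m=optics.camera_model(n); im=optics.read_camera(n); cv2.imwrite(f"pics/{n}0.png",im)
    print(n,{k:np.round(v,4).tolist() for k,v in m.items()})
a=cv2.imread("pics/scene0.png")
E
```

```text
{'t': 0.0, 'q': array([ 1.14592536,  0.47780376,  0.02234506,  1.55646655, -0.01150807,
        1.10928825, -0.08308468]), 'joint_vel': array([ 1.57700099e-05, -1.25127239e-03, -4.40218348e-04, -2.71359513e-03,
       -1.07987671e-03, -1.01375549e-04,  2.11336231e-03]), 'joint_torque': array([-7.56933168e-04, -5.96438742e+01,  1.60780393e+00, -2.81191939e+01,
        1.24926565e-02,  9.35811287e-03, -3.12930081e-05]), 'eef_pos': array([ 0.2101112 , -0.64097706,  0.30291687]), 'tool_rot': array([-8.94572318e-04,  9.87480559e-01,  1.57738077e-01, -2.09829735e-04]), 'contact_force': array([-0.32686508,  0.08675205, -0.33088935]), 'torque': array([-0.02321622,  0.00437335,  0.05159094]), 'grasp_force': 0.0, 'gripper_width': 0.998187404734253}
scene {'fx': 493.4481, 'fy': 493.4481, 'cx': 322.8159, 'cy': 237.5624, 'dist': [-0.113, 0.0, 0.0, 0.0, 0.0], 'cam_to_world': [[-0.2101, -0.6418, 0.7376, 1.333], [0.9774, -0.1213, 0.1729, 0.2072], [-0.0215, 0.7573, 0.6528, 0.8022], [0.0, 0.0, 0.0, 1.0]]}
side {'fx': 459.0401, 'fy': 459.0401, 'cx': 317.1992, 'cy': 244.8596, 'dist': [0.0272, 0.0, 0.0, 0.0, 0.0], 'cam_to_world': [[-0.9923, 0.1038, -0.0682, 0.4125], [-0.1231, -0.7491, 0.6509, 0.656], [0.0165, 0.6543, 0.7561, 0.8355], [0.0, 0.0, 0.0, 1.0]]}
wrist {'fx': 413.2623, 'fy': 413.2623, 'cx': 317.7574, 'cy': 239.4403, 'dist': [-0.0599, 0.0, 0.0, 0.0, 0.0], 'cam_to_world': [[0.3098, 0.9123, 0.2678, 0.2782], [-0.9508, 0.2974, 0.0868, -0.6189], [-0.0004, -0.2816, 0.9595, 0.3729], [0.0, 0.0, 0.0, 1.0]]}
```

View pics/scene0.png

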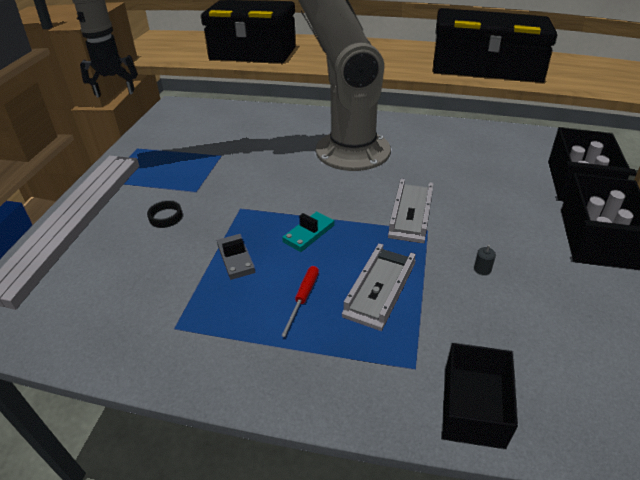

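View pics/side0.png

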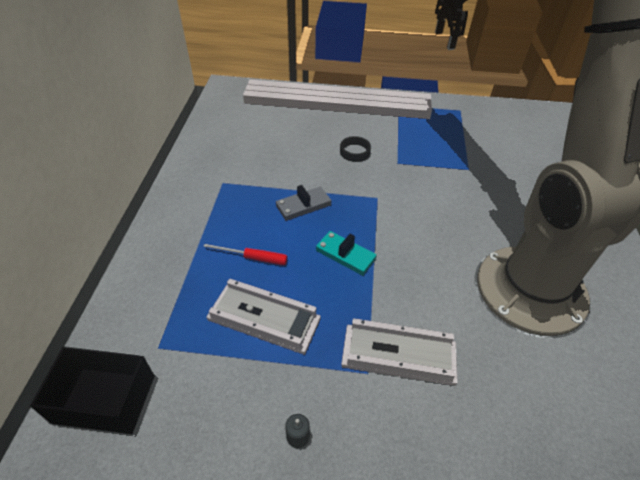

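The scene view shows the grey cover at about (236,256) with its screw heads at the lower end (~(240,270)), and the teal look-alike at (308,230). The jig with pin and pad is at (380,285) and the nearer look-alike jig at (411,210). The side view agrees: cover (303,203), jig (264,315).

```bash
cat > h.py <<'E'
from station import bot, optics
import cv2, numpy as np
from scipy.spatial.transform import Rotation as R
def ray(m,px):
    K=np.array([[m["fx"],0,m["cx"]],[0,m["fy"],m["cy"]],[0,0,1]])
    u=cv2.undistortPoints(np.array(px,float).reshape(-1,1,2),K,np.array(m["dist"],float)).reshape(-1,2)
    T=np.array(m["cam_to_world"]); d=np.c_[u[:,0],-u[:,1],-np.ones(len(u))]@T[:3,:3].T
    return T[:3,3],d
def onz(m,px,z):
    o,d=ray(m,px); return o+d*((z-o[2])/d[:,2])[:,None]
def rot(q): return R.from_quat(np.array(q)[[1,2,3,0]])
def move(target,yaw):  # tool-axis shift and turn (units of 45deg) to reach TCP target, tool down, tool y at world angle yaw
    s=bot.get_obs(); A=rot(s["tool_rot"])
    y=np.array([np.cos(yaw),np.sin(yaw),0]); z=np.array([0,0,-1.]); x=np.cross(y,z)
    B=R.from_matrix(np.c_[x,y,z])
    return A.inv().apply(np.array(target)-s["eef_pos"]).round(4),((A.inv()*B).as_rotvec()/(np.pi/4)).round(4)
E
python3 - <<'E'
from h import *
for n in ["scene","side"]:
    m=optics.camera_model(n); im=cv2.imread(f"pics/{n}0.png")
    hsv=cv2.cvtColor(im,cv2.COLOR_BGR2HSV)
    mat=cv2.inRange(hsv,(100,120,40),(125,255,255))
    non=cv2.bitwise_not(mat)
    # bright low-sat (jig)
    for nm,mask,z in [("grey",cv2.inRange(hsv,(0,0,60),(180,70,160)),.018),("light",cv2.inRange(hsv,(0,0,150),(180,40,255)),.04),("dark",cv2.inRange(hsv,(0,0,0),(180,255,45)),.052)]:
        c,_=cv2.findContours(mask,cv2.RETR_EXTERNAL,cv2.CHAIN_APPROX_NONE)
        for k in c:
            if 60<cv2.contourArea(k)<9000:
                M=cv2.moments(k); p=[M["m10"]/M["m00"],M["m01"]/M["m00"]]
                P=onz(m,[p],z)[0]
                if 0.2<P[0]<1 and abs(P[1])<.6: print(n,nm,np.round(p),cv2.contourArea(k),P.round(3))
    print(n,"handle/jig", onz(m,[[233,243]] if n=="scene" else [[303,194]],.052).round(3), onz(m,[[376,291]] if n=="scene" else [[247,308]],.032).round(3))
E
```

```text
scene dark [479. 396.] 6660.0 [0.843 0.359 0.052]
scene dark [483. 265.] 239.5 [0.511 0.373 0.052]
scene dark [233. 248.] 264.5 [ 0.558 -0.186  0.052]
scene dark [308. 223.] 196.0 [ 0.438 -0.038  0.052]
scene dark [165. 214.] 689.5 [ 0.47  -0.403  0.052]
scene handle/jig [[ 0.543 -0.193  0.052]] [[0.612 0.151 0.032]]
side light [401. 352.] 3417.0 [0.293 0.217 0.04 ]
side light [408. 329.] 380.0 [0.278 0.165 0.04 ]
side light [310. 333.] 146.0 [0.471 0.199 0.04 ]
side light [255. 313.] 2193.0 [0.586 0.168 0.04 ]
side light [275. 296.] 290.0 [0.553 0.123 0.04 ]
side dark [298. 441.] 155.0 [0.461 0.408 0.052]
side dark [385. 347.] 89.5 [0.325 0.218 0.052]
side dark [346. 246.] 154.0 [ 0.418 -0.025  0.052]
side dark [303. 196.] 121.5 [ 0.538 -0.174  0.052]
side dark [355. 149.] 538.0 [ 0.423 -0.38   0.052]
side handle/jig [[ 0.539 -0.18   0.052]] [[0.607 0.155 0.032]]
```

```bash
python3 - <<'E'
from h import *
print(move([.37,-.41,.28],-.9+.4),move([.54,-.19,.26],0))
E
```

```text
(array([ 0.2239, -0.1698,  0.0234]), array([-1.7e-03, -5.0e-04, -9.6e-01])) (array([ 0.454 , -0.3258,  0.0436]), array([-1.6000e-03, -1.0000e-03, -1.5966e+00]))
```

{"method": "drive_tool", "body": {
  "deltas": [
    {"gripper": 0, "offset": [0.224, -0.17, 0.023], "angular": [0, 0, -0.96]},
    {"gripper": 0, "offset": [0.224, -0.17, 0.023], "angular": [0, 0, -0.96]},
    {"gripper": 0, "offset": [0.224, -0.17, 0.023], "angular": [0, 0, -0.96]},
    {"gripper": 0, "offset": [0.224, -0.17, 0.023], "angular": [0, 0, -0.96]},
    {"gripper": 0, "offset": [0.224, -0.17, 0.023], "angular": [0, 0, -0.96]}
  ],
  "grip_force": 30
}}

```text
t: 0.65
eef_pos: [0.3527, -0.4346, 0.2833]
tool_rot: [0.0, 0.86, 0.511, -0.0]
contact_force: [0.7, -0.7, -0.0]
gripper_width: 0.999
grasp_force: 0.0
```

```bash
python3 - <<'E'
from h import *
print(move([.54,-.19,.26],0),bot.get_obs()["eef_pos"])
E
```

```text
(array([0.3044, 0.0477, 0.0233]), array([-1.00e-04,  2.00e-04, -6.34e-01])) [ 0.35267684 -0.43459681  0.28332783]
```

{"method": "drive_tool", "body": {
  "deltas": [
    {"gripper": 0, "offset": [0.3, 0.045, 0.023], "angular": [0, 0, -0.63]},
    {"gripper": 0, "offset": [0.3, 0.045, 0.023], "angular": [0, 0, -0.63]},
    {"gripper": 0, "offset": [0.3, 0.045, 0.023], "angular": [0, 0, -0.63]},
    {"gripper": 0, "offset": [0.3, 0.045, 0.023], "angular": [0, 0, -0.63]},
    {"gripper": 0, "offset": [0.3, 0.045, 0.023], "angular": [0, 0, -0.63]}
  ]
}}

```text
t: 1.15
eef_pos: [0.5041, -0.2369, 0.2645]
tool_rot: [0.0, 0.71, 0.704, -0.0]
contact_force: [0.5, -0.3, -0.4]
gripper_width: 1.0
grasp_force: 0.0
```

{"method": "drive_tool", "body": {
  "deltas": [
    {"gripper": 0, "offset": [0.03, 0, 0], "angular": [0, 0, 0]},
    {"gripper": 0, "offset": [0.03, 0, 0], "angular": [0, 0, 0]},
    {"gripper": 0, "offset": [0.03, 0, 0], "angular": [0, 0, 0]}
  ]
}}

```text
t: 1.45
eef_pos: [0.5036, -0.2081, 0.2644]
tool_rot: [-0.0, 0.71, 0.704, -0.0]
contact_force: [-0.2, -0.6, 0.1]
gripper_width: 1.005
grasp_force: 0.0
```

```bash
python3 - <<'E'
from h import *
s=bot.get_obs(); m=optics.camera_model("wrist"); im=optics.read_camera("wrist"); cv2.imwrite("pics/w1.png",im)
np.save("w1.npy",m,allow_pickle=True); print(s["eef_pos"],s["contact_force"],m["cam_to_world"])
E
```

```text
[ 0.50357673 -0.20805262  0.26444798] [-0.22283435 -0.64231056  0.11583289] [[ 9.99954662e-01  9.09303389e-03  2.82686904e-03  5.04192147e-01]
 [-9.52128439e-03  9.59136445e-01  2.82783706e-01 -1.36580055e-01]
 [-1.39991302e-04 -2.82797801e-01  9.59179537e-01  3.34332948e-01]
 [ 0.00000000e+00  0.00000000e+00  0.00000000e+00  1.00000000e+00]]
```

View pics/w1.png

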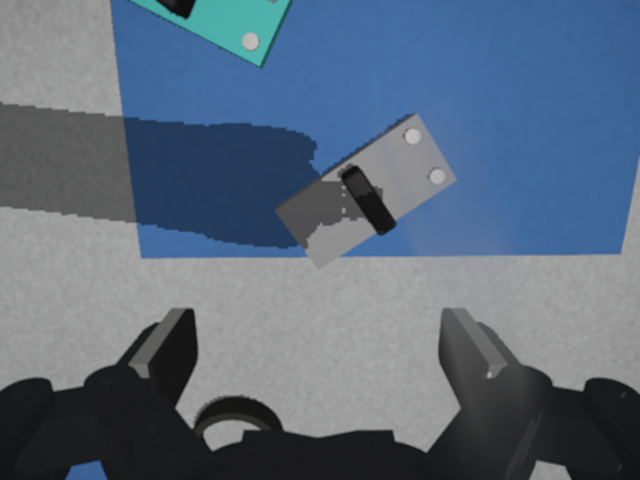

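The wrist view shows the grey cover, with top corners at about (415,114), (456,179), (318,269) and (275,210). The screws are at (412,135) and (437,176), towards the upper right, and the black bar is at (369,200). The cover's yaw is about +30°.

```bash
python3 - <<'E'
from h import *
m=np.load("w1.npy",allow_pickle=True).item(); im=cv2.imread("pics/w1.png")
C=onz(m,[[415,114],[456,179],[318,269],[275,210]],.018)
print(C.round(4),[np.linalg.norm(C[i]-C[(i+1)%4]).round(4) for i in range(4)])
print("centre",C.mean(0),"yaw",np.arctan2(*((C[0]+C[1]-C[2]-C[3])[[1,0]])))
hsv=cv2.cvtColor(im,cv2.COLOR_BGR2HSV)
roi=np.zeros(im.shape[:2],np.uint8); cv2.fillPoly(roi,[np.array([[415,110],[462,179],[318,273],[270,210]])],255)
for nm,mk,z in [("screw",cv2.inRange(hsv,(0,0,185),(180,60,255)),.019),("bar",cv2.inRange(hsv,(0,0,0),(180,255,40)),.052)]:
    c,_=cv2.findContours(mk&roi,cv2.RETR_EXTERNAL,cv2.CHAIN_APPROX_NONE)
    for k in c:
        if cv2.contourArea(k)>40:
            M=cv2.moments(k);p=[M["m10"]/M["m00"],M["m01"]/M["m00"]]; P=onz(m,k.reshape(-1,2),z)[:,:2].astype(np.float32)
            print(nm,p,cv2.contourArea(k),onz(m,[p],z),cv2.minAreaRect(P))
E
```

```text
[[ 0.576  -0.1339  0.018 ]
 [ 0.6103 -0.1823  0.018 ]
 [ 0.5032 -0.255   0.018 ]
 [ 0.47   -0.2055  0.018 ]] [np.float64(0.0593), np.float64(0.1294), np.float64(0.0596), np.float64(0.1279)]
centre [ 0.53988882 -0.19417353  0.018     ] yaw 0.595271139090782
screw [411.1465863453815, 136.05421686746988] 83.0 [[ 0.57365883 -0.14984111  0.019     ]] ((0.5739046931266785, -0.14983201026916504), (0.0076332855969667435, 0.008048721589148045), 45.61296844482422)
bar [367.1728304650311, 199.1486634932259] 1365.5 [[ 0.53789581 -0.19101982  0.052     ]] ((0.5381547212600708, -0.19138264656066895), (0.014717101119458675, 0.050401221960783005), 34.456787109375)
```

```bash
python3 - <<'E'
from h import *
print(move([.539,-.193,.15],.598))
E
```

```text
(array([0.0167, 0.0356, 0.1144]), array([-9.00e-04,  5.00e-04, -7.74e-01]))
```

{"method": "drive_tool", "body": {
  "deltas": [
    {"gripper": 0, "offset": [0.0167, 0.0356, 0.114], "angular": [0, 0, -0.774]},
    {"gripper": 0, "offset": [0.0167, 0.0356, 0.114], "angular": [0, 0, -0.774]},
    {"gripper": 0, "offset": [0.0167, 0.0356, 0.114], "angular": [0, 0, -0.774]},
    {"gripper": 0, "offset": [0.0167, 0.0356, 0.114], "angular": [0, 0, -0.774]},
    {"gripper": 0, "offset": [0.0167, 0.0356, 0.114], "angular": [0, 0, -0.774]}
  ]
}}

```text
t: 2.0
eef_pos: [0.5386, -0.1939, 0.1494]
tool_rot: [-0.001, 0.468, 0.884, -0.0]
contact_force: [0.5, 0.0, 0.6]
gripper_width: 1.001
grasp_force: 0.0
```

```bash
python3 - <<'E'
from h import *
print(move([.539,-.193,.096],.598))
E
```

```text
(array([0.0004, 0.0009, 0.0534]), array([-0.0018, -0.002 , -0.0007]))
```

{"method": "drive_tool", "body": {
  "deltas": [
    {"gripper": 0, "offset": [0, 0.001, 0.03], "angular": [0, 0, 0]},
    {"gripper": 0, "offset": [0, 0.001, 0.053], "angular": [0, 0, 0]},
    {"gripper": 0, "offset": [0, 0.001, 0.053], "angular": [0, 0, 0]}
  ],
  "grip_force": 40
}}

```text
t: 2.3
eef_pos: [0.5383, -0.1928, 0.0956]
tool_rot: [-0.002, 0.47, 0.883, -0.001]
contact_force: [-0.9, 0.0, -0.2]
gripper_width: 1.001
grasp_force: 0.0
```

{"method": "drive_tool", "body": {
  "deltas": [
    {"gripper": 255, "offset": [0, 0, 0], "angular": [0, 0, 0]},
    {"gripper": 255, "offset": [0, 0, 0], "angular": [0, 0, 0]},
    {"gripper": 255, "offset": [0, 0, 0], "angular": [0, 0, 0]},
    {"gripper": 255, "offset": [0, 0, 0], "angular": [0, 0, 0]},
    {"gripper": 255, "offset": [0, 0, 0], "angular": [0, 0, 0]}
  ]
}}

```text
t: 2.8
eef_pos: [0.5405, -0.1918, 0.0984]
tool_rot: [0.0, 0.467, 0.884, -0.0]
contact_force: [-0.6, -0.6, -1.2]
gripper_width: 0.181
grasp_force: 39.7
```

```bash
python3 - <<'E'
from h import *
m=optics.camera_model("side"); print(onz(m,[[229,282],[320,314],[305,350],[208,316]],.03).round(3))
m=optics.camera_model("scene"); print(onz(m,[[376,244],[415,254],[382,325],[345,315]],.03).round(3))
s=bot.get_obs();print(s["eef_pos"],s["tool_rot"],s["contact_force"],s["q"].round(2))
E
```

```text
[[0.661 0.094 0.03 ]
 [0.456 0.148 0.03 ]
 [0.475 0.233 0.03 ]
 [0.682 0.183 0.03 ]]
[[0.46  0.131 0.03 ]
 [0.478 0.224 0.03 ]
 [0.699 0.175 0.03 ]
 [0.688 0.098 0.03 ]]
[ 0.5404813  -0.19180564  0.09843654] [ 4.83176073e-04  4.67321259e-01  8.84087427e-01 -1.69990381e-04] [-0.62448908 -0.60187426 -1.19417632] [ 0.59  0.63 -0.46  1.92  0.43  0.69  0.46]
```

{"method": "drive_tool", "body": {
  "deltas": [
    {"gripper": 255, "offset": [0, 0, -0.02], "angular": [0, 0, 0]},
    {"gripper": 255, "offset": [0, 0, -0.06], "angular": [0, 0, 0]},
    {"gripper": 255, "offset": [0, 0, -0.11], "angular": [0, 0, 0]},
    {"gripper": 255, "offset": [0, 0, -0.15], "angular": [0, 0, 0]},
    {"gripper": 255, "offset": [0, 0, -0.15], "angular": [0, 0, 0]}
  ]
}}

```text
t: 3.3
eef_pos: [0.5431, -0.1918, 0.2534]
tool_rot: [0.005, 0.467, 0.884, 0.001]
contact_force: [1.1, 0.1, -2.8]
gripper_width: 0.183
grasp_force: 39.8
```

```bash
python3 - <<'E'
from h import *
print(move([.554,.082,.26],-.245))
E
```

```text
(array([ 0.22  ,  0.1633, -0.0073]), array([0.0117, 0.0063, 1.0739]))
```

{"method": "drive_tool", "body": {
  "deltas": [
    {"gripper": 255, "offset": [0.11, 0.0815, -0.004], "angular": [0, 0, 0.53]},
    {"gripper": 255, "offset": [0.11, 0.0815, -0.004], "angular": [0, 0, 0.53]},
    {"gripper": 255, "offset": [0.11, 0.0815, -0.004], "angular": [0, 0, 0.53]},
    {"gripper": 255, "offset": [0.11, 0.0815, -0.004], "angular": [0, 0, 0.53]}
  ]
}}

```text
t: 3.7
eef_pos: [0.545, -0.0468, 0.251]
tool_rot: [-0.001, 0.637, 0.771, 0.001]
contact_force: [-0.3, -0.1, -3.3]
gripper_width: 0.18
grasp_force: 39.8
```

```bash
python3 - <<'E'
from h import *
print(move([.554,.082,.26],-.245))
E
```

```text
(array([ 0.1248,  0.0331, -0.0085]), array([-0.0011, -0.0047,  0.5529]))
```

{"method": "drive_tool", "body": {
  "deltas": [
    {"gripper": 255, "offset": [0.125, 0.033, -0.008], "angular": [0, 0, 0.553]},
    {"gripper": 255, "offset": [0.125, 0.033, -0.008], "angular": [0, 0, 0.553]},
    {"gripper": 255, "offset": [0.125, 0.033, -0.008], "angular": [0, 0, 0.553]},
    {"gripper": 255, "offset": [0.125, 0.033, -0.008], "angular": [0, 0, 0.553]},
    {"gripper": 255, "offset": [0.125, 0.033, -0.008], "angular": [0, 0, 0.553]}
  ]
}}

```text
t: 4.2
eef_pos: [0.5545, 0.0749, 0.2584]
tool_rot: [-0.0, 0.789, 0.614, -0.001]
contact_force: [0.6, -0.8, -2.7]
gripper_width: 0.182
grasp_force: 39.8
```

```bash
python3 - <<'E'
from h import *
s=bot.get_obs(); m=optics.camera_model("wrist"); im=optics.read_camera("wrist"); cv2.imwrite("pics/w2.png",im)
np.save("w2.npy",m,allow_pickle=True); print(s["eef_pos"],s["tool_rot"],s["contact_force"])
E
```

```text
[0.55454771 0.07487838 0.25836997] [-3.75723470e-04  7.89055138e-01  6.14321320e-01 -1.07920223e-03] [ 0.59731649 -0.75348294 -2.67041578]
```

View pics/w2.png

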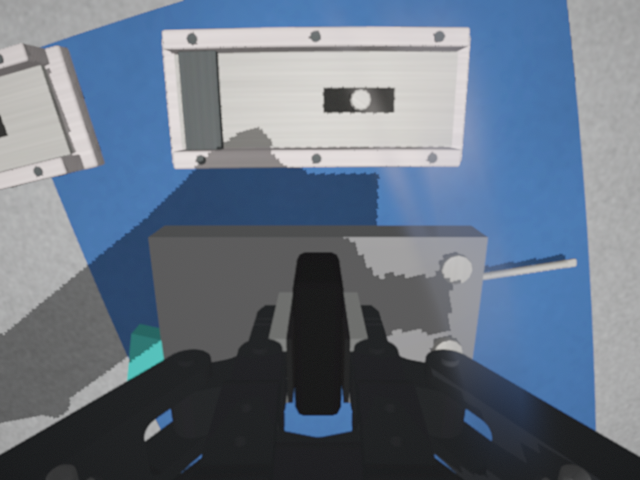

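The wrist view shows the jig with its pin at (361,99) inside a slot spanning x 323–394. The pad is on the robot side with its edge at x≈219, and the rail screws are at (192,39), (315,36), (439,36), (201,160), (316,159) and (432,159). The cover hangs level in the fingers with its screw heads on the far side.

```bash
python3 - <<'E'
from h import *
m=np.load("w2.npy",allow_pickle=True).item(); im=cv2.imread("pics/w2.png"); g=cv2.cvtColor(im,cv2.COLOR_BGR2GRAY)
def cen(x,y,r,dark):
    p=g[y-r:y+r+1,x-r:x+r+1].astype(float); w=np.clip((np.median(p)-p-40) if dark else p-110,0,None)
    yy,xx=np.mgrid[y-r:y+r+1,x-r:x+r+1]; return [(w*xx).sum()/w.sum(),(w*yy).sum()/w.sum()]
S=onz(m,[cen(x,y,8,1) for x,y in [(192,39),(315,36),(439,36),(201,160),(316,159),(432,159)]],.04)
print("screws",S.round(4).tolist())
d=(S[2]-S[0])+(S[5]-S[3]); yaw=np.arctan2(d[1],d[0]); e=d[:2]/np.hypot(*d[:2]); n=np.array([-e[1],e[0]]); c=S.mean(0)[:2]
print("yaw",yaw,"yaws",[np.arctan2(*(S[i+2]-S[i])[[1,0]]) for i in (0,3)],"c",c,"len",np.hypot(*d[:2])/2,"w",(S[:3]-S[3:])[:,:2]@n)
pp=cen(361,99,10,0); pin=onz(m,[pp],.032)[0,:2]
def f(P): P=P[:,:2]-c; return np.c_[P@e,P@n].round(4).tolist()
print("pin px",pp,"world",pin,"jig",f(pin[None]))
print("slot",f(onz(m,[[323,100],[395,100]],.024)))
print("pad edge",f(onz(m,[[219,60],[220,140],[180,60]],.032)))
# outer rails, ends
print("outer",f(onz(m,[[162,31],[470,29],[462,167],[173,168]],.04)))
print("inner rails",f(onz(m,[[300,48],[300,151],[164,29]],.04)))
# held cover
s=bot.get_obs(); T=s["eef_pos"]; A=rot(s["tool_rot"])
for z in (.078,.080): 
    P=onz(m,[[151,238],[487,237]],T[2]-z); print("cover edge in tool",A.inv().apply(P-T).round(4).tolist(),np.linalg.norm(P[1]-P[0]))
t=A.as_matrix()[:,1]; print("tool y yaw",np.arctan2(t[1],t[0]))
E
```

```text
screws [[0.5052, 0.2133, 0.04], [0.5829, 0.1944, 0.04], [0.6604, 0.1751, 0.04], [0.4873, 0.1364, 0.04], [0.564, 0.1181, 0.04], [0.6417, 0.0984, 0.04]]
yaw -0.2413449895967412 yaws [np.float64(-0.24138966597248507), np.float64(-0.24130007524089422)] c [0.57355966 0.15593154] len 0.1594380344690538 w [0.07903267 0.07862942 0.07901839]
pin px [np.float64(360.5165070564516), np.float64(99.15303679435483)] world [0.603326   0.14914929] jig [[0.0305, 0.0005]]
slot [[0.005, 0.0004], [0.0556, 0.0002]]
pad edge [[-0.0648, 0.0269], [-0.0676, -0.0259], [-0.0913, 0.0275]]
outer [[-0.0991, 0.0445], [0.1, 0.044], [0.1015, -0.045], [-0.1002, -0.0441]]
inner rails [[-0.0099, 0.0324], [-0.0112, -0.0336], [-0.0977, 0.0457]]
cover edge in tool [[0.03, -0.0634, 0.0781], [0.0305, 0.0631, 0.0778]] 0.12643044503081624
cover edge in tool [[0.0294, -0.0642, 0.0801], [0.0299, 0.0639, 0.0798]] 0.12814107106022887
tool y yaw -0.2503389859672928
```

```bash
python3 - <<'E'
from h import *
print(move([.5566,.1601,.165],-.2413))
E
```

```text
(array([ 0.0847, -0.0195,  0.0932]), array([-0.0024,  0.0023, -0.0115]))
```

{"method": "drive_tool", "body": {
  "deltas": [
    {"gripper": 255, "offset": [0.04, -0.01, 0.03], "angular": [0, 0, -0.0115]},
    {"gripper": 255, "offset": [0.0847, -0.0195, 0.06], "angular": [0, 0, -0.0115]},
    {"gripper": 255, "offset": [0.0847, -0.0195, 0.093], "angular": [-0.002, 0.002, -0.0115]},
    {"gripper": 255, "offset": [0.0847, -0.0195, 0.093], "angular": [-0.002, 0.002, -0.0115]},
    {"gripper": 255, "offset": [0.0847, -0.0195, 0.093], "angular": [-0.002, 0.002, -0.0115]}
  ]
}}

```text
t: 4.75
eef_pos: [0.5574, 0.1587, 0.1657]
tool_rot: [0.0, 0.788, 0.616, -0.0]
contact_force: [0.5, -0.5, -3.8]
gripper_width: 0.18
grasp_force: 40.1
```

```bash
python3 - <<'E'
from h import *
print(move([.5566,.1601,.135],-.2413))
s=bot.get_obs();print(s["eef_pos"],s["contact_force"])
im=optics.read_camera("side"); cv2.imwrite("pics/s3.png",cv2.resize(im[230:400,150:390],None,fx=3,fy=3))
E
```

```text
(array([ 0.0012, -0.0011,  0.0307]), array([-0.0005,  0.0013, -0.0041]))
[0.55744107 0.1587076  0.16571601] [ 0.54996928 -0.48078929 -3.76979354]
```

View pics/s3.png

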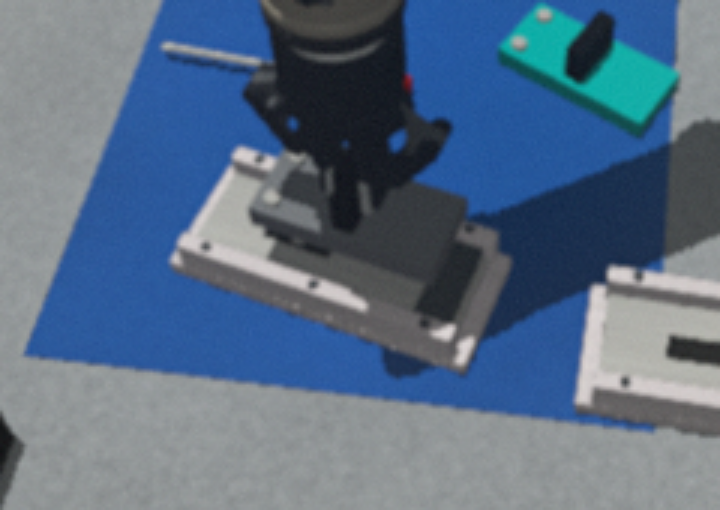

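The side view shows the cover level above the channel and between the rails, with its screw heads towards the far end.

{"method": "drive_tool", "body": {
  "deltas": [
    {"gripper": 255, "offset": [0.0012, -0.001, 0.012], "angular": [0, 0.001, -0.004]},
    {"gripper": 255, "offset": [0.0012, -0.001, 0.022], "angular": [0, 0.001, -0.004]},
    {"gripper": 255, "offset": [0.0012, -0.001, 0.03], "angular": [0, 0.001, -0.004]},
    {"gripper": 255, "offset": [0.0012, -0.001, 0.03], "angular": [0, 0.001, -0.004]}
  ]
}}

```text
t: 5.2
eef_pos: [0.5563, 0.1619, 0.1353]
tool_rot: [-0.0, 0.787, 0.617, 0.0]
contact_force: [-0.6, 0.7, -4.0]
gripper_width: 0.18
grasp_force: 40.1
```

{"method": "drive_tool", "body": {
  "deltas": [
    {"gripper": 255, "offset": [0, 0, 0.002], "angular": [0, 0, 0]},
    {"gripper": 255, "offset": [0, 0, 0.003], "angular": [0, 0, 0]},
    {"gripper": 255, "offset": [0, 0, 0.003], "angular": [0, 0, 0]}
  ]
}}

```text
t: 5.5
eef_pos: [0.5571, 0.1626, 0.1338]
tool_rot: [-0.0, 0.787, 0.617, 0.002]
contact_force: [-0.1, 0.8, -2.6]
gripper_width: 0.178
grasp_force: 40.2
```

```bash
python3 - <<'E'
from h import *
print(move([.5566,.1601,.131],-.2413))
E
```

```text
(array([-0.0026,  0.0001,  0.0028]), array([ 0.0024, -0.0032,  0.0021]))
```

{"method": "drive_tool", "body": {
  "deltas": [
    {"gripper": 255, "offset": [-0.0015, 0, 0.002], "angular": [0.002, -0.003, 0.002]},
    {"gripper": 255, "offset": [-0.0015, 0, 0.003], "angular": [0.002, -0.003, 0.002]},
    {"gripper": 255, "offset": [-0.0015, 0, 0.003], "angular": [0.002, -0.003, 0.002]},
    {"gripper": 255, "offset": [-0.0015, 0, 0.003], "angular": [0.002, -0.003, 0.002]}
  ]
}}

```text
t: 5.9
eef_pos: [0.5567, 0.1611, 0.1307]
tool_rot: [0.0, 0.787, 0.617, 0.0]
contact_force: [-0.8, 1.1, -3.1]
gripper_width: 0.177
grasp_force: 40.2
```

{"method": "drive_tool", "body": {
  "deltas": [
    {"gripper": 255, "offset": [0, 0, 0.001], "angular": [0, 0, 0]},
    {"gripper": 255, "offset": [0, 0, 0.002], "angular": [0, 0, 0]},
    {"gripper": 255, "offset": [0, 0, 0.002], "angular": [0, 0, 0]}
  ]
}}

```text
t: 6.2
eef_pos: [0.5567, 0.1613, 0.1304]
tool_rot: [0.0, 0.787, 0.617, 0.0]
contact_force: [-6.3, -2.7, 12.8]
gripper_width: 0.176
grasp_force: 42.5
```

{"method": "drive_tool", "body": {
  "deltas": [
    {"gripper": 255, "offset": [0, 0, -0.001], "angular": [0, 0, 0]},
    {"gripper": 255, "offset": [0, 0, -0.0015], "angular": [0, 0, 0]},
    {"gripper": 203, "offset": [0, 0, -0.0015], "angular": [0, 0, 0]},
    {"gripper": 203, "offset": [0, 0, -0.0015], "angular": [0, 0, 0]},
    {"gripper": 203, "offset": [0, 0, -0.0015], "angular": [0, 0, 0]}
  ],
  "grip_force": 20
}}

```text
t: 6.7
eef_pos: [0.5569, 0.1612, 0.1301]
tool_rot: [0.0, 0.787, 0.617, 0.0]
contact_force: [-0.5, 0.5, -0.4]
gripper_width: 0.204
grasp_force: 0.0
```

```bash
python3 - <<'E'
from h import *
s=bot.get_obs();print(s["eef_pos"],s["contact_force"],s["torque"])
a=optics.read_camera("side")[230:400,150:390]; b=optics.read_camera("scene")[180:350,260:500]; 
cv2.imwrite("pics/s4.png",cv2.resize(np.vstack([a,b]),None,fx=1.76,fy=1.76,interpolation=cv2.INTER_CUBIC))
E
```

```text
[0.5568835  0.16116529 0.13014224] [-0.51293659  0.4535002  -0.37461284] [ 0.00858402 -0.01682881  0.03107407]
```

View pics/s4.png

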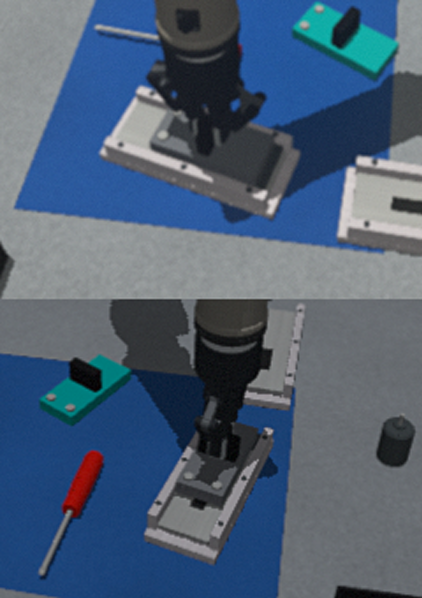

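Both views show the cover lying between the rails, with the slot in front of it and its screws on the far side. The wrist force is near zero, so it is released and resting there. Next is the slide.

{"method": "drive_tool", "body": {
  "deltas": [
    {"gripper": 203, "offset": [0, 0.0025, 0], "angular": [0, 0, 0]},
    {"gripper": 203, "offset": [0, 0.005, 0], "angular": [0, 0, 0]},
    {"gripper": 203, "offset": [0, 0.0075, 0], "angular": [0, 0, 0]},
    {"gripper": 203, "offset": [0, 0.01, 0], "angular": [0, 0, 0]},
    {"gripper": 203, "offset": [0, 0.012, 0], "angular": [0, 0, 0]}
  ]
}}

```text
t: 7.3
eef_pos: [0.5685, 0.1581, 0.13]
tool_rot: [-0.0, 0.787, 0.617, -0.0]
contact_force: [-2.6, 0.7, 0.6]
gripper_width: 0.208
grasp_force: 1.2
```

{"method": "drive_tool", "body": {
  "deltas": [
    {"gripper": 203, "offset": [0, 0.001, 0], "angular": [0, 0, 0]},
    {"gripper": 203, "offset": [0, 0.002, 0], "angular": [0, 0, 0]},
    {"gripper": 203, "offset": [0, 0.003, 0], "angular": [0, 0, 0]},
    {"gripper": 203, "offset": [0, 0.004, 0], "angular": [0, 0, 0]}
  ]
}}

```text
t: 7.7
eef_pos: [0.5723, 0.1571, 0.13]
tool_rot: [0.0, 0.787, 0.617, 0.0]
contact_force: [0.1, 0.1, 0.1]
gripper_width: 0.205
grasp_force: 0.0
```

{"method": "drive_tool", "body": {
  "deltas": [
    {"gripper": 203, "offset": [0, 0.0007, 0], "angular": [0, 0, 0]},
    {"gripper": 203, "offset": [0, 0.0014, 0], "angular": [0, 0, 0]},
    {"gripper": 203, "offset": [0, 0.002, 0], "angular": [0, 0, 0]}
  ]
}}

```text
t: 8.0
eef_pos: [0.5739, 0.1568, 0.1302]
tool_rot: [-0.0, 0.787, 0.617, -0.0]
contact_force: [-2.5, 1.0, 0.8]
gripper_width: 0.204
grasp_force: 1.3
```

{"method": "drive_tool", "body": {
  "deltas": [
    {"gripper": 203, "offset": [0, 0.0007, 0], "angular": [0, 0, 0]},
    {"gripper": 203, "offset": [0, 0.0014, 0], "angular": [0, 0, 0]},
    {"gripper": 203, "offset": [0, 0.002, 0], "angular": [0, 0, 0]}
  ]
}}

```text
t: 8.3
eef_pos: [0.576, 0.1565, 0.1301]
tool_rot: [-0.0, 0.787, 0.617, -0.0]
contact_force: [-2.8, 0.0, 0.7]
gripper_width: 0.204
grasp_force: 1.3
```

```bash
python3 - <<'E'
from h import *
s=bot.get_obs();print(s["eef_pos"],s["contact_force"],s["torque"])
a=optics.read_camera("side")[260:370,180:340]; b=optics.read_camera("scene")[210:320,310:470]; 
cv2.imwrite("pics/s5.png",cv2.resize(np.vstack([a,b]),None,fx=2.6,fy=2.6,interpolation=cv2.INTER_CUBIC))
E
```

```text
[0.57595814 0.15647006 0.1301403 ] [-2.7676861   0.01035582  0.67248297] [0.12212624 0.4833597  0.0243754 ]
```

View pics/s5.png

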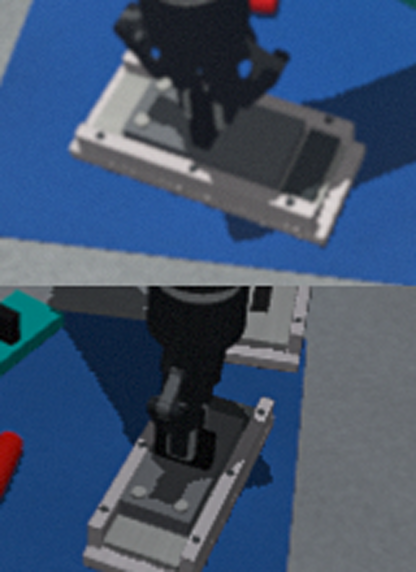

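The cover is up to the pad's edge but not clearly down yet, and sliding still takes about 2.8 N. I'll continue in small steps.

{"method": "drive_tool", "body": {
  "deltas": [
    {"gripper": 203, "offset": [0, 0.0006, 0], "angular": [0, 0, 0]},
    {"gripper": 203, "offset": [0, 0.0012, 0], "angular": [0, 0, 0]},
    {"gripper": 203, "offset": [0, 0.0012, 0], "angular": [0, 0, 0]}
  ]
}}

```text
t: 8.7
eef_pos: [0.5771, 0.1561, 0.1301]
tool_rot: [-0.0, 0.787, 0.617, -0.0]
contact_force: [-3.0, 0.9, 2.6]
gripper_width: 0.202
grasp_force: 1.6
```

{"method": "drive_tool", "body": {
  "deltas": [
    {"gripper": 203, "offset": [0, 0.0006, 0], "angular": [0, 0, 0]},
    {"gripper": 203, "offset": [0, 0.0012, 0], "angular": [0, 0, 0]},
    {"gripper": 203, "offset": [0, 0.0012, 0], "angular": [0, 0, 0]}
  ]
}}

```text
t: 9.0
eef_pos: [0.5774, 0.1561, 0.13]
tool_rot: [-0.001, 0.787, 0.617, -0.001]
contact_force: [-6.0, 1.7, 3.0]
gripper_width: 0.208
grasp_force: 3.2
```

{"method": "drive_tool", "body": {
  "deltas": [
    {"gripper": 203, "offset": [0, -0.001, 0], "angular": [0, 0, 0]},
    {"gripper": 203, "offset": [0, -0.002, 0], "angular": [0, 0, 0]},
    {"gripper": 200, "offset": [0, -0.0022, 0], "angular": [0, 0, 0]},
    {"gripper": 200, "offset": [0, -0.0022, 0], "angular": [0, 0, 0]}
  ]
}}

```text
t: 9.4
eef_pos: [0.577, 0.1559, 0.1303]
tool_rot: [0.0, 0.787, 0.617, 0.001]
contact_force: [-0.8, 0.1, -0.7]
gripper_width: 0.214
grasp_force: 0.0
```

```bash
python3 - <<'E'
from h import *
s=bot.get_obs();print(s["eef_pos"],s["contact_force"],s["torque"])
a=optics.read_camera("wrist");cv2.imwrite("pics/w6.png",a); np.save("w6.npy",optics.camera_model("wrist"),allow_pickle=True)
for n in("side","scene"): cv2.imwrite(f"pics/{n}6.png",optics.read_camera(n))
E
```

```text
[0.57698293 0.15586833 0.13028613] [-0.84876645  0.09164643 -0.67114343] [ 0.0105295   0.0063369  -0.01697093]
```

View pics/w6.png

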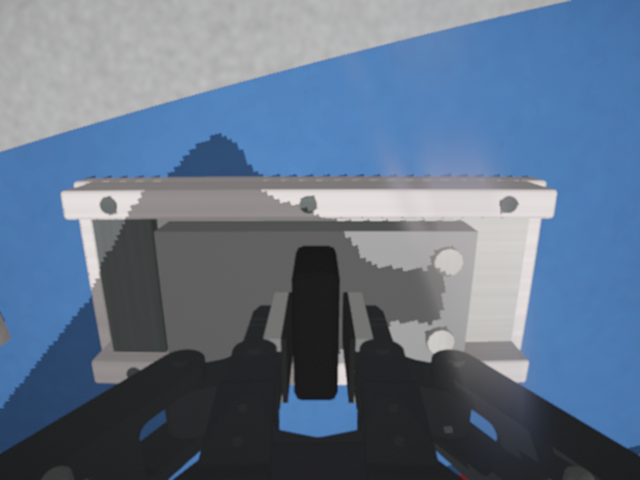

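The wrist view shows the plate's long edge running from (156,232) to (477,232). That is 321 px, against 336 px while it was held, so the cover is about 8 mm lower and has dropped onto the deck. I'll check it numerically.

```bash
python3 - <<'E'
from h import *
m=np.load("w6.npy",allow_pickle=True).item()
for z in (.050,.042):
    P=onz(m,[[156,232],[477,232]],z)[:,:2]; c=np.array([.57356,.15593]); e=np.array([np.cos(-.2413),np.sin(-.2413)])
    print(z,np.linalg.norm(P[1]-P[0]),(P-c)@e)
print(move([.577,.1565,.118],-.2413))
E
```

```text
0.05 0.12205957372498513 [-0.05807931  0.06397975]
0.042 0.1285624738507996 [-0.06134569  0.06721624]
(array([0.0005, 0.0002, 0.0122]), array([ 0.0008, -0.0002, -0.0005]))
```

{"method": "drive_tool", "body": {
  "deltas": [
    {"gripper": 198, "offset": [0, 0, 0.004], "angular": [0, 0, 0]},
    {"gripper": 198, "offset": [0, 0, 0.0085], "angular": [0, 0, 0]},
    {"gripper": 198, "offset": [0, 0, 0.0085], "angular": [0, 0, 0]}
  ]
}}

```text
t: 9.85
eef_pos: [0.5758, 0.156, 0.1207]
tool_rot: [-0.0, 0.787, 0.617, -0.001]
contact_force: [-0.5, 0.1, 0.3]
gripper_width: 0.22
grasp_force: 0.0
```

{"method": "drive_tool", "body": {
  "deltas": [
    {"gripper": 255, "offset": [0, 0, 0], "angular": [0, 0, 0]},
    {"gripper": 255, "offset": [0, 0, 0], "angular": [0, 0, 0]},
    {"gripper": 255, "offset": [0, 0, 0], "angular": [0, 0, 0]},
    {"gripper": 255, "offset": [0, 0, 0], "angular": [0, 0, 0]}
  ],
  "grip_force": 60
}}

```text
t: 10.25
eef_pos: [0.576, 0.1562, 0.1214]
tool_rot: [-0.0, 0.787, 0.617, -0.0]
contact_force: [-0.3, -0.8, -4.0]
gripper_width: 0.174
grasp_force: 59.7
```

{"method": "drive_tool", "body": {
  "deltas": [
    {"gripper": 255, "offset": [0, 0, 0.0015], "angular": [0, 0, 0]},
    {"gripper": 255, "offset": [0, 0, 0.003], "angular": [0, 0, 0]},
    {"gripper": 255, "offset": [0, 0, 0.0045], "angular": [0, 0, 0]},
    {"gripper": 255, "offset": [0, 0, 0.0045], "angular": [0, 0, 0]}
  ]
}}

```text
t: 10.65
eef_pos: [0.5762, 0.1563, 0.1176]
tool_rot: [0.0, 0.787, 0.617, -0.0]
contact_force: [-3.7, -1.8, 7.5]
gripper_width: 0.176
grasp_force: 61.0
```

{"method": "drive_tool", "body": {
  "deltas": [
    {"gripper": 255, "offset": [0, 0, 0.001], "angular": [0, 0, 0]},
    {"gripper": 255, "offset": [0, 0, 0.001], "angular": [0, 0, 0]}
  ]
}}

```text
t: 10.85
eef_pos: [0.5762, 0.1562, 0.1168]
tool_rot: [0.0, 0.787, 0.617, -0.0]
contact_force: [-3.9, -1.9, 8.4]
gripper_width: 0.172
grasp_force: 61.2
```

{"method": "drive_tool", "body": {
  "deltas": [
    {"gripper": 255, "offset": [0, 0, 0.001], "angular": [0, 0, 0]},
    {"gripper": 255, "offset": [0, 0, 0.002], "angular": [0, 0, 0]},
    {"gripper": 255, "offset": [0, 0, 0.002], "angular": [0, 0, 0]}
  ]
}}

```text
t: 11.15
eef_pos: [0.5762, 0.1563, 0.1161]
tool_rot: [0.001, 0.787, 0.617, -0.0]
contact_force: [-7.8, -4.0, 19.8]
gripper_width: 0.176
grasp_force: 62.8
```

{"method": "drive_tool", "body": {
  "deltas": [
    {"gripper": 255, "offset": [0, 0, 0.001], "angular": [0, 0, 0]},
    {"gripper": 255, "offset": [0, 0, 0.001], "angular": [0, 0, 0]}
  ]
}}

```text
t: 11.35
eef_pos: [0.5762, 0.1563, 0.1161]
tool_rot: [0.001, 0.787, 0.617, -0.0]
contact_force: [-10.0, -4.3, 28.0]
gripper_width: 0.176
grasp_force: 64.1
```

{"method": "drive_tool", "body": {
  "deltas": [
    {"gripper": 255, "offset": [0, 0, -0.0005], "angular": [0, 0, 0]},
    {"gripper": 255, "offset": [0, 0, -0.0005], "angular": [0, 0, 0]},
    {"gripper": 255, "offset": [0, 0, -0.0005], "angular": [0, 0, 0]},
    {"gripper": 255, "offset": [0, 0, -0.0005], "angular": [0, 0, 0]}
  ]
}}

```text
t: 11.75
eef_pos: [0.5762, 0.1563, 0.1161]
tool_rot: [0.001, 0.787, 0.617, -0.0]
contact_force: [-9.9, -3.9, 23.8]
gripper_width: 0.175
grasp_force: 63.3
```

```bash
python3 - <<'E'
from h import *
a=optics.read_camera("wrist"); np.save("w7.npy",optics.camera_model("wrist"),allow_pickle=True)
cv2.imwrite("pics/w7.png",a)
s=bot.get_obs();print(s["eef_pos"],s["contact_force"],s["torque"])
E
```

```text
[0.57621156 0.15630816 0.11608125] [-9.66487233 -4.72613357 24.24037151] [-7.74038918e-01  2.09956985e+00  1.21993551e-03]
```

View pics/w7.png

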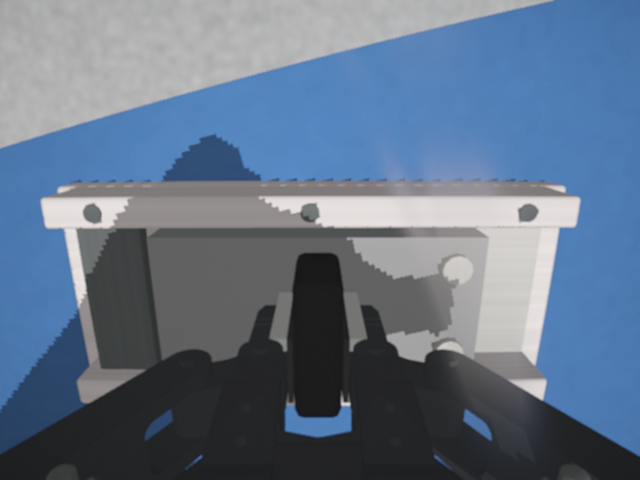

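The wrist view shows the plate edge at (149,237)–(488,237). That is 339 px at a TCP height of 0.116 m, which puts the plate top at about 37 mm, fully down on the stop. The push holds steady at 24 N, so I'm handing in.

```bash
python3 -c "
from h import *
m=np.load('w7.npy',allow_pickle=True).item()
for z in(.042,.037): print(z,np.diff(onz(m,[[149,237],[488,237]],z),axis=0))
print(bot.hand_in())"
```

```text
0.042 [[ 0.12048253 -0.02996769  0.        ]]
0.037 [[ 0.12466881 -0.03100895  0.        ]]
the job is handed in; nothing more can be done
None
```

I set the cover in the jig's channel, slid it until it dropped over the pin, pressed it down to the deck's stop and handed in at about 12 s, still gripping it and pushing with 24 N; the hand-in returned no verdict.

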